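Loosen the cutter's locking collar by fingertip

ROBOT

A 6-joint arm with a two-finger parallel gripper is mounted at the origin on the work surface; the furniture and walls round the work are solid. World frame = base frame: x ahead of the robot, y to its left, z up, the work surface at z = 0. Lengths are in mm, angles in rad, forces in N, time in s.
With the tool pointing down it reaches from about 325 to 900 mm from the base axis. Payload 6.1 kg.
Tool frame: the origin (TCP) lies midway between the tips of the shut fingers; the grasp point (between the pads) lies env.grip_depth behind it (env.grip_depth is the distance from the TCP to the grasp point, in mm); z points along the fingers, x is the direction in which the jaws open and shut, and the axes are right-handed (so a half turn about z gives the same grasp; the last joint's range is limited). The gripper opens to 87 mm and grips with 3 to 60 N. Pads are 19 mm wide; open, the fingers measure 117 mm over their backs; the gripper's body (75 mm by 190 mm) begins 51 mm behind the grasp point.
Start: joints at [0.985, 0.22, 1.526, -0, 1.395, -0.126], TCP at [277.353, 560.081, 222.538] pointing down, gripper open.
Joint ranges: [-2.98, 2.98], [-0.91, 2.08], [0.09, 2.57], [-1.24, 4.39], [0.2, 2.65], [-2.68, 2.68]. Speed limits (rad/s): [2.57, 2.57, 3.01, 3.14, 3.14, 3.14].

INTERFACE

Orientations are given as a unit quaternion [w, x, y, z].
In Python, from cell import env gives the robot as it stands. The module is installed in compiled form; this text tells all that it offers.
- The arm moves only by the shell command python3 -m pendant 'ROWS' [FORCE]. ROWS is JSON, a list that holds one entry, the list of rows, each a list of 5 numbers: the closure in counts, from 0 (fully open) to 255 (shut), then the shift along the world's x, y, z in m, then the turn about the world's z in degrees. A call has exactly 10 rows; each row shifts and turns the commanded pose from where the row before left it; what a row does not reach is not made up. A row lasts 1/10 s, in which the tool goes at most 50 mm and 8.59 degrees, less where a joint would pass 70% of its speed; a pose out of reach is approached as far as the arm can. A call with a gripper value outside its range is refused whole. The fingers move at their own pace and stop on an object; FORCE is the grip in N (left out, the last holds). Time passes only in rows, so rows that do not move let the fingers close, or fill a call up. It gives the time, the measured TCP pose, the force and the opening at its end, in the units of the state.
- env.get_state(): the state, without advancing time (a new reading comes with each control period).
- env.camera(name): name is "side" or "top" or "wrist"; returns a dict with "image" (420x560x3 uint8, blue, green, red), "mtx" (3x3 intrinsics, pixels), "rvec" (rotation vector, rad) and "tvec" (3), from world to camera coordinates, as OpenCV has them; the wrist camera has in their place "mount" (4x4, takes a point from camera to tool coordinates, whose origin is the TCP and whose axes are the tool frame's). Camera axes: x right, y down, z forward; pixel columns grow to the right and rows downward; lengths in mm; the calibration is good to about 2 mm. The wrist camera is an equidistant fisheye: a pixel r from the principal point sees the ray r / f radians off the axis. A picture is of the moment at which its call begins: read the wrist's pose just before it. There is no depth.
- env.close_job(): hands the job in, once; it reports no verdict.
The state is a dict: "time": time; "q": joint angles; "joint_velocities": joint speeds; "joint_torque": joint torques, N m; "tool_pos": TCP position; "orientation": TCP orientation; "force": force on the tool from outside, world axes, zero at the start; "moment": the same for the moment, N m; "opening": finger opening in mm.
Only numpy, scipy, OpenCV 4.12 (cv2) and the standard library are available. Lean on these libraries where they do the work, as an engineer would, in place of code of your own. Each camera call takes 0.05 s, during which the arm holds its last target. There are 200 camera calls.

TASK

The cutter unit is held in its round grey service stand by a black locking collar with a knurled rim. Roll a fingertip across the rim to turn the collar anticlockwise (seen from above, the loosening way), counting as its white stripe comes round to the red pointer on the stand: the second time the stripe reaches the pointer, leave it lined up there and draw the finger away. Press lightly, grip and lift nothing, and leave the jars, the key and the sealing ring around it where they are.

Things in the scene. Friction and masses are not known exactly. Their poses are not given: they have to be found in the camera images.
- stand: service stand, fixed to the table: a grey round foot 136 mm across and 12 mm high with four flat screw heads; it carries the collar and, in the middle of it, the cutter unit (62 mm across, does not turn; its steel blades stand up to 72 mm above the table). Origin: centre of the underside, on the collar's axis; z up; the red pointer lies on its -x side
- collar (a joint): turning angle of the black locking collar about its upright axis, rad. Grows anticlockwise seen from above (loosening) and keeps counting over full turns. The white stripe is at the red pointer at 0, 2 pi (6.28, first time) and 4 pi (12.57, second time). Starts between 3.4 and 5.5, on its way to the first. Dry friction of about 0.05 N m holds it wherever it is left; no spring, no click.
- collar_top (a point): point on the collar's axis at the level of its top face, 51 mm above the table. The collar is 92 mm across its body, 96 mm over 36 upright rounded knurl ribs (10 deg apart), bore 66 mm; it reaches from 25 to 51 mm above the table, so a fingertip 30 to 40 mm above the table, clear of the foot, meets its rim from the side. It turns in place without rising
- collar_stripe (a point): middle of the white stripe (13 x 11 mm, radial) on the collar's top face, 39.5 mm from the axis; turns with the collar
- pointer (a point): middle of the red pointer (16 x 9 mm, radial, 14 mm above the table) on the foot, 57.5 mm from the collar's axis; fixed
- yellow_jar: loose jar with yellow lid, 50 mm across, 77 mm high, to the left of the stand; origin under its centre; leave alone
- black_jar: loose jar with black lid, 56 mm across, 92 mm high, to the right; origin under its centre; leave alone
- blade_key: loose blue flat key, 43 x 143 x 9 mm, lying nearer the robot; origin under its centre; leave alone
- gasket: loose red sealing ring, 74 mm across, 9 mm high, lying nearer the robot; origin under its centre; leave alone

How it is judged:
By the outcome, as a careful person would: the job done as asked, in the order asked, and still so for the second after the job is handed in, with the robot touching nothing.
It also fails if it takes over 72 s, if anything falls off the work surface, if the arm or the gripper's body presses on something with over 40 N, if the wrist force passes 120 N, or if a joint passes its speed limit or range.

## Working session

There is one attempt and no reset: what is moved stays moved. The work goes in short steps, Python scripts to look and compute and a shell command to move; the robot and the scene stay as the last step left them, time stands still between calls to the robot, and variables do not carry over. Pictures are saved under pics/ and viewed, about 8 in all and at most 12, crops included, and the job is handed in when it is done.

```bash
mkdir -p pics
python3 - <<'E'
from cell import env
import cv2,numpy as np
s=env.get_state();print({k:np.round(v,3).tolist() for k,v in s.items()},env.grip_depth)
for n in("top","side"):
    c=env.camera(n);cv2.imwrite(f"pics/{n}0.png",c["image"]);print(n,c["mtx"],c["rvec"],c["tvec"])
E
```

```text
{'time': 0.0, 'q': [0.985, 0.221, 1.528, 0.0, 1.395, -0.126], 'joint_velocities': [0.001, 0.001, -0.0, 0.001, 0.001, -0.001], 'joint_torque': [-0.001, -49.46, -38.739, 0.07, 0.057, -0.0], 'tool_pos': [277.028, 559.558, 221.444], 'orientation': [0.0, 0.85, 0.527, -0.001], 'force': [-0.648, -0.623, -0.49], 'moment': [0.019, -0.051, -0.001], 'opening': 87.124} 18.700000000000003
top [[503.40165166   0.         279.37145356]
 [  0.         503.40165166 211.33170583]
 [  0.           0.           1.        ]] [ 2.12000689 -2.14428736  0.15069476] [ -12.86070132  449.43041054 1048.9565582 ]
side [[469.33288185   0.         280.00522979]
 [  0.         469.33288185 205.15194374]
 [  0.           0.           1.        ]] [ 2.14707664 -0.69330329  0.33140354] [-395.65850147  210.6578826   907.05407125]
```

View pics/top0.png

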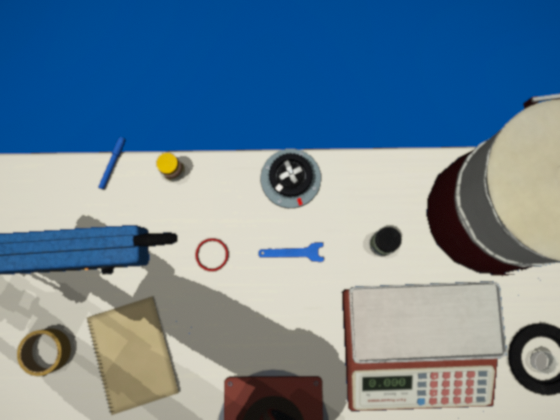

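View pics/side0.png

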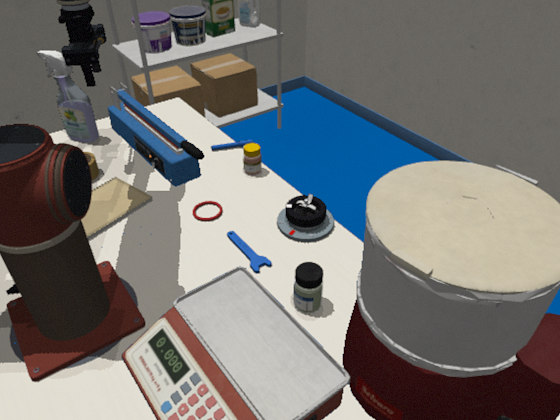

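Top view: stand at about (290,178), with the red pointer at (299,202) and the white stripe at about (278,187). The jars are at (169,165) and (387,240), the key is near (292,252) and the ring at (212,254). The side view agrees. Next I'll measure these.

```bash
cat > h.py <<'E'
from cell import env
import cv2,numpy as np
from scipy.spatial.transform import Rotation as R
def ray(c,uv,z):
    Rm=cv2.Rodrigues(np.array(c["rvec"],float))[0];t=np.array(c["tvec"],float).ravel()
    d=Rm.T@np.linalg.inv(c["mtx"])@[uv[0],uv[1],1];o=-Rm.T@t
    return (o+d*(z-o[2])/d[2])[:2]
def proj(c,P):
    return cv2.projectPoints(np.array(P,float).reshape(-1,3),np.array(c["rvec"],float),np.array(c["tvec"],float),np.array(c["mtx"]),None)[0].reshape(-1,2)
def blobs(m,mn=8):
    n,l,s,ce=cv2.connectedComponentsWithStats(m.astype(np.uint8))
    return [(ce[i],s[i,4],l==i) for i in range(1,n) if s[i,4]>=mn]
E
python3 - <<'E'
from h import *
c=env.camera("top");im=c["image"];h=cv2.cvtColor(im,cv2.COLOR_BGR2HSV);H,S,V=cv2.split(h)
red=((H<8)|(H>172))&(S>120)&(V>80)
for ce,a,_ in blobs(red): print("red",ce.round(1),a,ray(c,ce,14).round(1))
roi=np.zeros_like(red);roi[145:210,255:325]=1
dark=(V<75)&roi
for ce,a,m in blobs(dark,50):
    p=cv2.findContours(m.astype(np.uint8),0,2)[0];p=max(p,key=cv2.contourArea);e=cv2.minEnclosingCircle(p);print("dark",a,e,ray(c,e[0],51),"diam",e[1]*2*900/503)
wh=(V>150)&(S<60)&roi
for ce,a,m in blobs(wh,4): print("white",ce.round(1),a,ray(c,ce,51).round(1))
for nm,m,z in(("yellow",(H>20)&(H<35)&(S>180)&(V>120),77),("blue",(H>100)&(H<125)&(S>120),5),("blk",V<50,92)):
    for ce,a,mm in blobs(m,100):
        if a<1500: print(nm,ce.round(1),a,ray(c,ce,z).round(1))
cv2.imwrite("pics/crop1.png",cv2.resize(im[140:215,245:335],None,fx=8,fy=8,interpolation=cv2.INTER_CUBIC))
Rm=cv2.Rodrigues(np.array(c["rvec"],float))[0];print(-Rm.T@np.ravel(c["tvec"]))
E
```

```text
red [299.2 201. ] 26 [475.1 -61.5]
red [211.4 254.7] 166 [359.2 131. ]
red [394.  357.5] 1159 [ 140.1 -254.3]
red [235.7 396.7] 800 [63.7 77.1]
dark 1224 ((291.1336364746094, 175.4120330810547), 22.569175720214844) [524.46007684 -44.2412153 ] diam 80.76444591726982
white [287.4 181.5] 1450 [511.2 -36.1]
white [300.8 152.6] 5 [574.6 -65.8]
white [290.  172.2] 156 [531.5 -41.8]
white [278.5 187.3] 30 [498.8 -16.8]
white [313.9 187.9] 8 [496.5 -92.4]
white [278.8 200.5] 21 [470.2 -17.2]
yellow [166.8 163.1] 325 [548.7 217.8]
blue [294.7 252.2] 563 [363.2 -50.1]
blk [291.7 175. ] 1051 [515.7 -45. ]
blk [151.5 240.9] 548 [382.8 241.4]
blk [387.4 239.4] 473 [ 380.2 -235.9]
blk [ 63.2 345.3] 216 [178.3 410. ]
blk [ 29.4 355.8] 247 [158.8 475.8]
blk [385.  383.5] 232 [ 101.5 -219.2]
[ 279.46669863  -34.40055908 1105.9737422 ]
```

View pics/crop1.png

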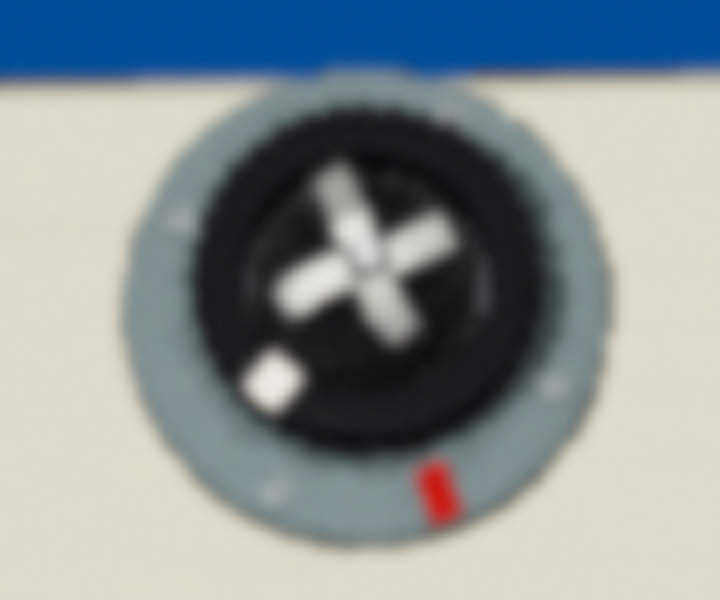

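Stripe radius and pointer radius put the axis at about (528,-44). The pointer lies at about 198° and the stripe at about 137°, so the collar has to turn about 61+360 = 421°.

Plan: shut the fingers and use their side face tangent to the rim. Orbit from θ≈130° to 340° with the tool turning along, twice.

```bash
python3 -m pendant '[[[255,0.0075,-0.020,0,-8],[255,0.0075,-0.020,0,-8],[255,0.0075,-0.020,0,-8],[255,0.0075,-0.020,0,-8],[255,0.0075,-0.020,0,-8],[255,0.0075,-0.020,0,-8],[255,0.0075,-0.020,0,-8],[255,0.0075,-0.020,0,-8],[255,0.0075,-0.020,0,-8],[255,0.0075,-0.020,0,-8]]]' 20
python3 -m pendant '[[[255,0.0075,-0.020,0,-8],[255,0.0075,-0.020,0,-8],[255,0.0075,-0.020,0,-8],[255,0.0075,-0.020,0,-8],[255,0.0075,-0.020,0,-8],[255,0.0075,-0.020,0,-8],[255,0.0075,-0.020,0,-8],[255,0.0075,-0.020,0,-8],[255,0.0075,-0.020,0,-8],[255,0.0075,-0.020,0,-8]]]'
```

```text
time: 1.15
tool_pos: [352.4, 359.1, 222.3]
orientation: [0.0, 0.989, -0.145, -0.0]
force: [-1.0, 0.7, -0.4]
opening: 15.2
time: 2.15
tool_pos: [427.4, 159.2, 222.3]
orientation: [-0.0, -0.665, 0.747, 0.0]
force: [-0.1, -0.8, -0.2]
opening: 0.4
```

```bash
python3 -m pendant '[[[255,0.005,-0.0142,0,-4.4],[255,0.005,-0.0142,0,-4.4],[255,0.005,-0.0142,0,-4.4],[255,0.005,-0.0142,0,-4.4],[255,0.005,-0.0142,0,-4.4],[255,0.005,-0.0142,-0.01,-4.4],[255,0.005,-0.0142,-0.02,-4.4],[255,0.005,-0.0142,-0.02,-4.4],[255,0.005,-0.0142,-0.02,-4.4],[255,0.005,-0.0142,-0.01,-4.4]]]'
python3 - <<'E'
from h import *
s=env.get_state();print(s["tool_pos"],s["q"],s["force"])
w=env.camera("wrist");cv2.imwrite("pics/w1.png",w["image"])
np.savez("w1.npz",**{k:v for k,v in w.items()},p=s["tool_pos"],o=s["orientation"]);print(w["mtx"],w["mount"])
E
```

```text
time: 3.15
tool_pos: [476.1, 17.6, 140.4]
orientation: [-0.001, -0.338, 0.941, 0.001]
force: [-0.2, 0.3, -0.0]
opening: 0.3
[476.10111694  17.64920619 140.35299707] [-1.28687828e-01 -5.99190249e-02  1.98458523e+00  8.45071924e-06
  1.22001509e+00  2.32401236e+00] [-0.2262495   0.28828924 -0.00957953]
[[325.1922621    0.         273.77477431]
 [  0.         325.1922621  203.41416206]
 [  0.           0.           1.        ]] [[ 9.99999637e-01  8.49646895e-04 -7.01436701e-05  1.98862864e-01]
 [-8.06386731e-04  9.69362693e-01  2.45632488e-01 -6.62559013e+01]
 [ 2.76695537e-04 -2.45632342e-01  9.69363026e-01 -1.61451103e+02]
 [ 0.00000000e+00  0.00000000e+00  0.00000000e+00  1.00000000e+00]]
```

View pics/w1.png

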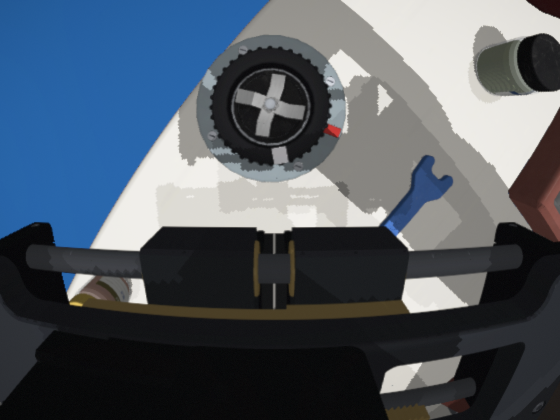

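The wrist view sees the collar (about (270,107)), the stripe (281,155) and the pointer (333,131) past the fingers, so it can also track the turn during the strokes.

```bash
cat >> h.py <<'E'
def wpt(w,p,o,uv,z):
    K=np.array(w["mtx"]);d=np.array([(uv[0]-K[0,2])/K[0,0],(uv[1]-K[1,2])/K[1,1]]);t=np.hypot(*d)
    v=np.r_[np.sin(t)*d/t,np.cos(t)];M=np.array(w["mount"]);q=R.from_quat(np.roll(o,-1)).as_matrix()
    O=np.array(p)+q@M[:3,3];D=q@M[:3,:3]@v
    return (O+D*(z-O[2])/D[2])[:2]
def look(w,p,o,verb=True):
    im=w["image"][:225];H,S,V=cv2.split(cv2.cvtColor(im,cv2.COLOR_BGR2HSV))
    red=((H<8)|(H>172))&(S>120)&(V>80);gr=np.zeros((2,))
    C=np.array(CEN)
    rb=[(wpt(w,p,o,ce,14),a) for ce,a,_ in blobs(red,15)];rb=[x for x in rb if 40<np.hypot(*(x[0]-C))<75]
    P=max(rb,key=lambda x:x[1])[0] if rb else None
    wh=(V>110)&(S<70)
    sb=[(wpt(w,p,o,ce,51),a) for ce,a,_ in blobs(wh,20)];sb=[x for x in sb if 33<np.hypot(*(x[0]-C))<46 and x[1]<600]
    print("pointer",P,"stripe",sb)
    pa=PANG if P is None else np.degrees(np.arctan2(*(P-C)[::-1]))%360
    for s,a in sb:
        sa=np.degrees(np.arctan2(*(s-C)[::-1]))%360;print("pointer ang",pa,"r",None if P is None else np.hypot(*(P-C)),"stripe ang",sa,"r",np.hypot(*(s-C)),"to go",(PANG-sa)%360)
CEN=(528,-44);PANG=198.3
def snap():
    s=env.get_state();w=env.camera("wrist");look(w,s["tool_pos"],s["orientation"]);return w["image"],s
E
python3 - <<'E'
from h import *
w=np.load("w1.npz");p,o=w["p"],w["o"]
im=w["image"];H,S,V=cv2.split(cv2.cvtColor(im,cv2.COLOR_BGR2HSV))
# collar outline: dark blob around (270,107) -> points to world z=51 -> circle fit
m=((V<60)).astype(np.uint8);m[190:]=0;m[:,:180]=0;m[:,360:]=0
for z in(51,):
  ct=max(cv2.findContours(m,0,1)[0],key=cv2.contourArea).reshape(-1,2)
  X=np.array([wpt(w,p,o,u,z) for u in ct])
  from scipy.optimize import least_squares
  f=least_squares(lambda a:np.hypot(*(X-a[:2]).T)-a[2],[528,-44,48],loss="soft_l1");print("collar",f.x,len(X))
fm=((H>85)&(H<115)&(S>20)&(S<120)&(V>70)).astype(np.uint8)|m;fm[190:]=0;fm[:,:190]=0;fm[:,350:]=0
look(w,p,o)
print(wpt(w,p,o,(281,155),51),wpt(w,p,o,(333,131),14),wpt(w,p,o,(270,103),72))
E
```

```text
collar [528.95341587 -42.45102808  45.29800629] 415
pointer [473.84908403 -61.75436745] stripe []
[497.65269351 -17.82932697] [472.97857701 -61.85303832] [528.80133764 -42.63549761]
```

```bash
python3 -m pendant '[[[255,0,0,-0.0177,1.8],[255,0,0,-0.0177,0],[255,0,0,-0.0177,0],[255,0,0,-0.0177,0],[255,0,0,-0.0177,0],[255,0,0,-0.0177,0],[255,0.00264,-0.0030,0,0],[255,0.00264,-0.0030,0,0],[255,0.00264,-0.0030,0,0],[255,0.00264,-0.0030,0,0]]]'
sed -i 's/^CEN=.*/CEN=(529,-42.6);PANG=199.2/' h.py
python3 - <<'E'
from h import *
w=np.load("w1.npz");im=cv2.cvtColor(w["image"],cv2.COLOR_BGR2HSV);print(im[155,276:288,1:].tolist(), im[140:170:3,281,1:].tolist())
i,s=snap();cv2.imwrite("pics/w2.png",i);print(s["tool_pos"],s["force"])
E
```

```text
time: 4.2
tool_pos: [489.3, 5.6, 37.6]
orientation: [0.001, -0.354, 0.935, -0.001]
force: [0.1, -0.1, 1.1]
opening: 0.2
[[5, 160], [6, 160], [5, 160], [5, 159], [6, 160], [5, 159], [5, 160], [5, 160], [5, 160], [5, 160], [5, 160], [5, 105]] [[10, 25], [12, 105], [3, 73], [5, 160], [3, 159], [5, 159], [5, 160], [5, 159], [18, 57], [26, 170]]
pointer [471.4228561  -62.98880161] stripe [(array([498.94092727, -17.75679645]), np.int32(483))]
pointer ang 199.49970431232825 r 61.080526606657514 stripe ang 140.42697066383428 r 38.99657184983209 to go 58.773029336165706
[489.28173058   5.63573587  37.61346974] [ 0.12234176 -0.1282263   1.05757108]
```

View pics/w2.png

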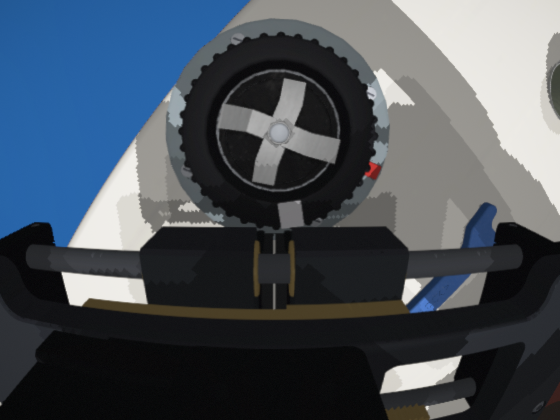

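Stripe at (290,215), pointer at (373,170), and the finger is about 5 mm off the rim. I'll feel for contact in small steps.

```bash
python3 -m pendant '[[[255,0.00032,-0.00039,-0.001,0],[255,0.00032,-0.00039,-0.001,0],[255,0.00032,-0.00039,0,0],[255,0.00032,-0.00039,0,0],[255,0.00032,-0.00039,0,0],[255,0.00032,-0.00039,0,0],[255,0.00032,-0.00039,0,0],[255,0,0,0,0],[255,0,0,0,0],[255,0,0,0,0]]]'
```

```text
time: 5.25
tool_pos: [490.2, 3.4, 34.4]
orientation: [0.0, -0.354, 0.935, 0.0]
force: [0.5, -0.3, -0.8]
opening: 0.2
```

```bash
python3 -m pendant '[[[255,0.00032,-0.00039,0,0],[255,0.00032,-0.00039,0,0],[255,0.00032,-0.00039,0,0],[255,0.00032,-0.00039,0,0],[255,0,0,0,0],[255,0,0,0,0],[255,0,0,0,0],[255,0,0,0,0],[255,0,0,0,0],[255,0,0,0,0]]]'
```

```text
time: 6.25
tool_pos: [491.4, 1.9, 34.3]
orientation: [-0.0, -0.354, 0.935, 0.0]
force: [-0.6, 0.2, 0.3]
opening: 0.6
```

```bash
python3 -m pendant '[[[255,0.00032,-0.00039,0,0],[255,0,0,0,0],[255,0.00032,-0.00039,0,0],[255,0,0,0,0],[255,0.00032,-0.00039,0,0],[255,0,0,0,0],[255,0.00032,-0.00039,0,0],[255,0,0,0,0],[255,0,0,0,0],[255,0,0,0,0]]]'
```

```text
time: 7.25
tool_pos: [491.4, 1.3, 34.1]
orientation: [-0.001, -0.354, 0.935, 0.001]
force: [-6.1, 6.2, 5.7]
opening: 0.8
```

Contact at r≈57.8, as expected (48+9.5), with about 8.7 N. First short arc, 30°.

```bash
python3 -m pendant '[[[255,-0.0036,-0.0034,0,5],[255,-0.0033,-0.0037,0,5],[255,-0.0030,-0.0040,0,5],[255,-0.0026,-0.0042,0,5],[255,-0.0022,-0.0044,0,5],[255,-0.00185,-0.0046,0,5],[255,0,0,0,0],[255,0,0,0,0],[255,0,0,0,0],[255,0,0,0,0]]]'
cat >> h.py <<'E'
def stat():
    i,s=snap();d=np.array(s["tool_pos"][:2])-CEN;r=np.hypot(*d);th=np.degrees(np.arctan2(d[1],d[0]))%360;u=d/r;f=np.array(s["force"]);x=R.from_quat(np.roll(s["orientation"],-1)).as_matrix()[:,0]
    print("t",s["time"],"th",th,"r",r,"z",s["tool_pos"][2],"Frad",f[:2]@u,"Ftan",f[1]*u[0]-f[0]*u[1],"Fz",f[2],"yaw-th-90",(np.degrees(np.arctan2(x[1],x[0]))-th-90+180)%360-180);return i,s
E
python3 -c "
from h import *
stat()"
```

```text
time: 8.25
tool_pos: [474.2, -24.1, 33.9]
orientation: [-0.002, -0.584, 0.812, 0.001]
force: [-8.4, 1.1, 5.0]
opening: 0.3
pointer [470.84774842 -63.66178671] stripe [(array([493.1661388 , -37.39220439]), np.int32(232))]
pointer ang 199.90955170196966 r 61.848874064536645 stripe ang 171.73100055235935 r 36.21031266729096 to go 27.46899944764064
t 8.25 th 161.3292089452919 r 57.88112582140982 z 33.8731907769194 Frad 8.282128378605675 Ftan 1.680596745764161 Fz 4.964676270507665 yaw-th-90 0.14419075163260686
```

Collar and finger both went 31°, with no slip. Next arc.

```bash
python3 -m pendant '[[[255,-0.00145,-0.0047,0,5],[255,-0.0010,-0.0048,0,5],[255,-0.0006,-0.0049,0,5],[255,-0.0002,-0.0049,0,5],[255,0.00025,-0.0049,0,5],[255,0.0007,-0.0049,0,5],[255,0.0011,-0.0048,0,5],[255,0.0015,-0.0047,0,5],[255,0.0019,-0.00455,0,5],[255,0.0023,-0.0044,0,5]]]'
python3 -c "
from h import *
stat()"
```

```text
time: 9.3
tool_pos: [479.3, -72.7, 34.0]
orientation: [0.001, 0.873, -0.487, -0.001]
force: [-5.2, -2.4, 2.9]
opening: 0.3
pointer None stripe [(array([501.87615348, -66.20096106]), np.int32(247))]
pointer ang 199.2 r None stripe ang 221.0271337974574 r 35.954254447861636 to go 338.1728662025426
t 9.3 th 211.1971378681335 r 58.09083891034125 z 33.95570742072661 Frad 5.68028379197384 Ftan -0.6906000856475294 Fz 2.899171962557418 yaw-th-90 0.4850131535893638
```

```bash
python3 -m pendant '[[[255,0.00295,-0.0040,0,5],[255,0.0030,-0.0039,0,5],[255,0.0034,-0.0036,0,5],[255,0.0037,-0.0033,0,5],[255,0.00395,-0.0030,0,5],[255,0.0042,-0.0026,0,5],[255,0.0044,-0.00225,0,5],[255,0.0046,-0.00185,0,5],[255,0.0047,-0.00145,0,5],[255,0.0048,-0.0010,0,5]]]'
python3 -c "
from h import *
stat()"
```

```text
time: 10.35
tool_pos: [520.3, -100.3, 34.1]
orientation: [0.001, 0.997, -0.073, -0.0]
force: [-1.0, -4.7, -1.1]
opening: 0.3
pointer [471.27689344 -62.48195614] stripe [(array([530.10479243, -78.43966321]), np.int32(271))]
pointer ang 199.00558735499484 r 61.05120155457686 stripe ang 271.7656389371714 r 35.85668732100338 to go 287.4343610628286
t 10.35 th 261.4160279160245 r 58.34814952250202 z 34.11053594802818 Frad 4.76255640944748 Ftan -0.2915149636042652 Fz -1.1290322090997582 yaw-th-90 0.25479810948087334
```

```bash
python3 -m pendant '[[[255,0.00495,-0.0002,0,5],[255,0.00495,-0.0002,0,5],[255,0.0049,0.00025,0,5],[255,0.0049,0.0007,0,5],[255,0.0048,0.0011,0,5],[255,0.0047,0.0015,0,5],[255,0.00455,0.0019,0,5],[255,0.0044,0.0023,0,5],[255,0.0041,0.0027,0,5],[255,0.0039,0.0030,0,5]]]'
python3 -c "
from h import *
stat()"
```

```text
time: 11.4
tool_pos: [567.5, -86.7, 34.3]
orientation: [0.001, 0.935, 0.355, 0.001]
force: [0.8, -3.3, -3.1]
opening: 0.4
pointer [471.87493598 -62.33077029] stripe [(array([556.81581743, -65.00095028]), np.int32(294))]
pointer ang 199.05470918370705 r 60.43654718070934 stripe ang 321.1544164883912 r 35.714454679828826 to go 238.0455835116088
t 11.4 th 311.09167654501647 r 58.57923046729485 z 34.33272384514557 Frad 2.9730029689384163 Ftan -1.5569226469955133 Fz -3.0851505804161508 yaw-th-90 0.4557235314820218
```

```bash
python3 -m pendant '[[[255,0.0031,0.0039,0,5],[255,0.0033,0.0037,0,5],[255,0.0030,0.00395,0,5],[255,0.0026,0.0042,0,5],[255,0.0022,0.0044,0,5],[255,0.00185,0.0046,0,5],[255,0.00145,0.0047,0,5],[255,0.0010,0.0048,0,5],[255,0.0006,0.0049,0,5],[255,0.0002,0.0049,0,5]]]'
python3 -c "
from h import *
stat()"
```

```text
time: 12.45
tool_pos: [587.5, -41.7, 34.7]
orientation: [0.002, 0.698, 0.716, 0.001]
force: [5.4, -1.1, -4.3]
opening: 0.6
pointer [472.26869323 -62.30159652] stripe [(array([564.33782046, -35.43048022]), np.int32(246))]
pointer ang 199.15104506251265 r 60.05492547230748 stripe ang 11.468794091831345 r 36.057780977589 to go 187.73120590816865
t 12.45 th 0.8875090845834681 r 58.54135223225505 z 34.67157907522316 Frad 5.407774920121973 Ftan -1.188843591668143 Fz -4.340062747250123 yaw-th-90 0.5764877581061114
```

```bash
python3 -m pendant '[[[255,-0.0003,0.0049,0,5],[255,-0.0007,0.0049,0,5],[255,-0.0011,0.0048,0,5],[255,-0.0015,0.0047,0,5],[255,-0.0019,0.00455,0,5],[255,-0.0023,0.0044,0,5],[255,-0.0027,0.0041,0,5],[255,-0.0030,0.0039,0,5],[255,0.0045,0.0039,0,0],[255,0.0045,0.0039,0,0]]]'
python3 -c "
from h import *
i,s=stat();print(s['q'])"
```

```text
time: 13.5
tool_pos: [581.6, 2.7, 34.5]
orientation: [0.0, 0.413, 0.911, -0.0]
force: [-0.4, -0.3, 0.1]
opening: 0.0
pointer [471.01581209 -62.73868047] stripe []
t 13.5 th 40.75382767874216 r 69.41107090229842 z 34.4557498264044 Frad -0.5016241851684032 Ftan -0.012022140780371032 Fz 0.09715431825159271 yaw-th-90 0.48071328977977146
[-1.30785394e-01  3.25306699e-01  1.77976299e+00 -2.21543558e-04
  1.03645380e+00 -2.42114740e+00]
```

```bash
python3 -m pendant '[[[255,0,0,0.03,0],[255,0,0,0.03,0],[255,0,0,0.015,-8],[255,-0.005,-0.003,0,-8],[255,-0.005,-0.003,0,-8],[255,-0.005,-0.003,0,-8],[255,-0.005,-0.003,0,-8],[255,-0.005,-0.003,0,-8],[255,-0.005,-0.003,0,-8],[255,-0.005,-0.003,0,-8]]]'
python3 -m pendant '[[[255,-0.005,-0.003,0,-8],[255,-0.005,-0.003,0,-8],[255,-0.005,-0.003,0,-8],[255,-0.005,-0.003,0,-8],[255,-0.005,-0.003,0,-8],[255,-0.005,-0.003,0,-8],[255,-0.005,-0.003,0,-8],[255,-0.005,-0.003,0,-8],[255,-0.005,-0.003,0,-8],[255,-0.005,-0.003,0,-8]]]'
python3 -m pendant '[[[255,-0.0045,-0.0026,0,-8],[255,-0.0045,-0.0026,0,-8],[255,-0.0045,-0.0026,0,-8],[255,-0.0045,-0.0026,0,-8],[255,-0.0045,-0.0026,0,-8],[255,-0.0045,-0.0026,0,-8],[255,-0.0045,-0.0026,0,-8],[255,0,0,0,0],[255,0,0,0,0],[255,0,0,0,0]]]'
python3 -c "
from h import *
i,s=stat();print(s['tool_pos']);cv2.imwrite('pics/w3.png',i)"
```

```text
time: 14.55
tool_pos: [546.3, -18.7, 109.4]
orientation: [0.0, 0.834, 0.552, -0.0]
force: [0.3, 0.7, 0.6]
opening: 0.8
time: 15.55
tool_pos: [496.3, -48.7, 109.5]
orientation: [0.0, 0.994, -0.113, 0.0]
force: [-0.7, -0.3, -0.1]
opening: 0.7
time: 16.55
tool_pos: [465.1, -66.6, 109.4]
orientation: [-0.0, 0.827, -0.562, 0.0]
force: [-0.2, -0.3, 0.4]
opening: 0.5
pointer [473.17027722 -61.84468937] stripe []
t 16.55 th 200.61308409521484 r 68.25055762245775 z 109.43397890048122 Frad 0.3096096804329237 Ftan 0.21110576695417846 Fz 0.41838497649876694 yaw-th-90 0.95470950120216
[465.11890009 -66.62797725 109.4339789 ]
```

View pics/w3.png

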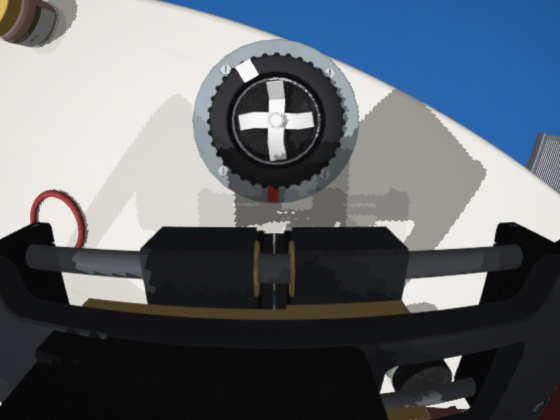

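Stripe at (246,70), pointer at (274,194), collar centre about (277,121). Working out what's left.

Run:
```python
from h import *
i,s=snap();H,S,V=cv2.split(cv2.cvtColor(i,cv2.COLOR_BGR2HSV))
m=(V>110)&(S<40);m[:50]=0;m[90:]=0;m[:,:225]=0;m[:,265:]=0
w=env.camera("wrist")
for ce,a,_ in blobs(m,15):
    p=wpt(w,s["tool_pos"],s["orientation"],ce,51);d=p-CEN;print(ce,a,p,np.hypot(*d),np.degrees(np.arctan2(d[1],d[0])))
```

```text
pointer [473.23968146 -61.80940456] stripe []
[241.91158901  62.64635603] 837 [557.39298618  -6.73786006] 45.74117122522861 51.63042725502218
```

```bash
python3 -m pendant '[[[255,0,0,-0.01875,-1],[255,0,0,-0.01875,0],[255,0,0,-0.01875,0],[255,0,0,-0.01875,0],[255,0.0030,0.0011,0,0],[255,0.0030,0.0011,0,0],[255,0.0030,0.0011,0,0],[255,0.0005,0.0002,0,0],[255,0.0005,0.0002,0,0],[255,0.0005,0.0002,0,0]]]'
python3 -c "
from h import *
i,s=stat()"
```

```text
time: 17.7
tool_pos: [474.9, -63.2, 35.0]
orientation: [0.001, 0.822, -0.57, -0.0]
force: [-7.1, -4.0, 6.5]
opening: 0.4
pointer None stripe []
t 17.7 th 200.83876510440604 r 57.91251974901036 z 35.01748985461592 Frad 8.009658784344367 Ftan 1.214184360804857 Fz 6.491164550695576 yaw-th-90 -0.35098081218313837
```

```bash
python3 -m pendant '[[[255,0.0019,-0.00455,0,5],[255,0.0023,-0.0044,0,5],[255,0.0027,-0.0041,0,5],[255,0.0030,-0.0039,0,5],[255,0.0034,-0.0036,0,5],[255,0.0037,-0.0033,0,5],[255,0.00395,-0.0030,0,5],[255,0.0043,-0.0024,0,5],[255,0.0044,-0.0022,0,5],[255,0.0046,-0.0018,0,5]]]'
python3 -c "
from h import *
i,s=stat()"
```

```text
time: 18.75
tool_pos: [509.7, -97.5, 34.9]
orientation: [0.001, 0.986, -0.168, 0.0]
force: [-1.9, -6.5, 0.1]
opening: 0.5
pointer [470.84845207 -62.70396805] stripe []
t 18.75 th 250.65227750449253 r 58.199359989482204 z 34.93618338789373 Frad 6.727101928720093 Ftan 0.35474557184773636 Fz 0.11222759481521438 yaw-th-90 0.022646996075081915
```

```bash
python3 -m pendant '[[[255,0.0047,-0.00145,0,5],[255,0.0048,-0.0010,0,5],[255,0.0049,-0.0002,0,5],[255,0.00495,-0.0002,0,5],[255,0.0049,0.00025,0,5],[255,0.0049,0.0007,0,5],[255,0.0048,0.0011,0,5],[255,0.0047,0.0017,0,5],[255,0.00455,0.0019,0,5],[255,0.0044,0.0023,0,5]]]'
cat >> h.py <<'E'
def stripe(img,s,w,C=None):
    C=np.array(CEN if C is None else C);ph=np.radians(np.arange(0,360,.5));q=R.from_quat(np.roll(s["orientation"],-1)).as_matrix();M=np.array(w["mount"]);K=np.array(w["mtx"]);V=img.max(2);out=[]
    for r in(37,39,41):
        P=np.c_[C[0]+r*np.cos(ph),C[1]+r*np.sin(ph),0*ph+51];T=(P-s["tool_pos"])@q;c=(T-M[:3,3])@M[:3,:3]
        t=np.arctan2(np.hypot(c[:,0],c[:,1]),c[:,2]);n=c[:,:2]/np.hypot(c[:,0],c[:,1])[:,None];uv=(n*t[:,None]*K[0,0]+K[:2,2]).round().astype(int)
        ok=(uv[:,0]>=0)&(uv[:,0]<560)&(uv[:,1]>=0)&(uv[:,1]<224);v=np.zeros(len(ph));v[ok]=V[uv[ok,1],uv[ok,0]];out.append(v)
    v=np.mean(out,0)>90;a=ph[v];print("stripe ann",np.degrees(np.angle(np.exp(1j*a).mean()))%360 if len(a) else None,"width deg",v.sum()/2,"(expect ~16)")
E
python3 -c "
from h import *
i,s=stat();stripe(i,s,env.camera('wrist'))"
```

```text
time: 19.8
tool_pos: [558.9, -92.8, 35.1]
orientation: [0.002, 0.964, 0.264, 0.001]
force: [1.9, -6.5, -3.6]
opening: 0.3
pointer [471.86042645 -62.30614428] stripe []
t 19.8 th 300.7769496765555 r 58.417223053369874 z 35.10352023700219 Frad 6.578782529812318 Ftan -1.713963462357493 Fz -3.6310615897614014 yaw-th-90 -0.1250226247060482
stripe ann 151.00000000000003 width deg 17.5 (expect ~16)
```

```bash
python3 -m pendant '[[[255,0.0041,0.0027,0,5],[255,0.0039,0.0030,0,5],[255,0.0034,0.0036,0,5],[255,0.0033,0.0037,0,5],[255,0.0030,0.00395,0,5],[255,0.0025,0.0043,0,5],[255,0.0022,0.0044,0,5],[255,0.00185,0.0046,0,5],[255,0,0,0,0],[255,0,0,0,0]]]'
python3 -c "
from h import *
i,s=stat();stripe(i,s,env.camera('wrist'));cv2.imwrite('pics/w4.png',i)"
```

```text
time: 20.9
tool_pos: [584.5, -61.3, 35.5]
orientation: [0.003, 0.817, 0.577, 0.002]
force: [6.7, -2.6, -5.7]
opening: 0.3
pointer [471.84898081 -62.5646981 ] stripe []
t 20.9 th 341.40478560569045 r 58.531874586268124 z 35.497733508789516 Frad 7.2079398510279065 Ftan -0.3606447866867324 Fz -5.671122059104272 yaw-th-90 -0.9425980956132207
stripe ann 191.5 width deg 17.5 (expect ~16)
```

View pics/w4.png

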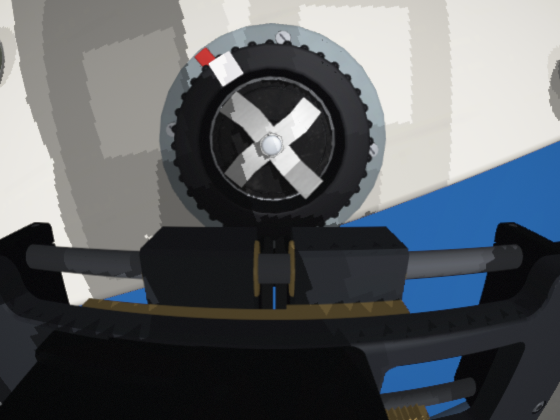

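Stripe (226,68) is about 7.5° short of the pointer (204,57). Final small step.

```bash
python3 -m pendant '[[[255,0.0005,0.0018,0,1.9],[255,0.0005,0.0018,0,1.9],[255,0.0004,0.0018,0,1.9],[255,0.0004,0.0018,0,1.9],[255,0,0,0,0],[255,0,0,0,0],[255,0,0,0,0],[255,0,0,0,0],[255,0,0,0,0],[255,0,0,0,0]]]'
python3 -c "
from h import *
i,s=stat();stripe(i,s,env.camera('wrist'))"
```

```text
time: 22.0
tool_pos: [586.4, -54.1, 35.6]
orientation: [0.003, 0.777, 0.63, 0.002]
force: [7.6, -2.6, -5.6]
opening: 0.5
pointer [471.97944751 -62.63040443] stripe []
t 22.0 th 348.62714975282734 r 58.53081781924405 z 35.6025635971544 Frad 7.951818581267743 Ftan -1.0024714981010603 Fz -5.59363089255997 yaw-th-90 -0.5828403522496615
stripe ann 198.5 width deg 16.5 (expect ~16)
```

Now draw the finger straight out, lift, and check with the top and wrist cameras.

```bash
python3 -m pendant '[[[255,0.001,-0.0002,0,0],[255,0.002,-0.0004,0,0],[255,0.005,-0.001,0,0],[255,0.008,-0.0016,0,0],[255,0,0,0.025,0],[255,0,0,0.025,0],[255,0,0,0.025,0],[255,0,0,0.025,0],[255,0,0,0,0],[255,0,0,0,0]]]'
python3 - <<'E'
from h import *
i,s=stat();w=env.camera('wrist');stripe(i,s,w)
# collar/foot centre from this very view
H,S,V=cv2.split(cv2.cvtColor(i,cv2.COLOR_BGR2HSV))
cv2.imwrite('pics/w5.png',cv2.resize(i[:225,130:430],None,fx=2.6,fy=2.6,interpolation=cv2.INTER_CUBIC))
E
```

```text
time: 23.1
tool_pos: [599.9, -56.7, 134.7]
orientation: [0.0, 0.777, 0.63, 0.0]
force: [-0.1, -0.7, -1.2]
opening: 0.2
pointer [472.72505468 -62.37726922] stripe []
t 23.1 th 348.74238204141574 r 72.25185734120512 z 134.70853804466324 Frad 0.023656335699021844 Ftan -0.6642986836713327 Fz -1.1763507744534323 yaw-th-90 -0.68469174758485
stripe ann 198.24999999999997 width deg 18.0 (expect ~16)
```

View pics/w5.png

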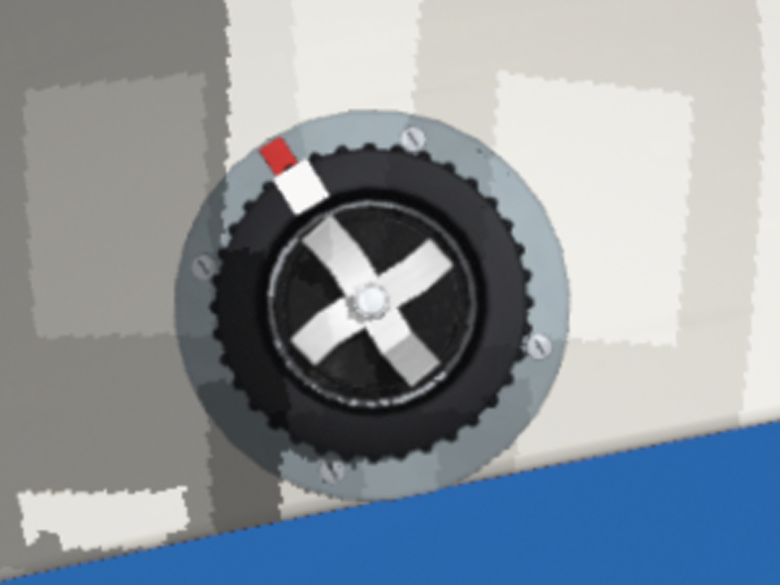

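Stripe (301,186) and pointer (278,156) line up on one radius from the centre (372,302), to within about 1°. One check with the top camera, including the neighbouring objects.

Run:
```python
from h import *
c=env.camera("top");im=c["image"];H,S,V=cv2.split(cv2.cvtColor(im,cv2.COLOR_BGR2HSV))
red=((H<8)|(H>172))&(S>120)&(V>80)
for ce,a,_ in blobs(red): print("red",ce.round(1),a,ray(c,ce,14).round(1))
wh=(V>140)&(S<60);wh[:186]=0;wh[205:]=0;wh[:,:285]=0;wh[:,310:]=0
for ce,a,m in blobs(wh,10): p=ray(c,ce,51);print("white",ce.round(1),a,p.round(1),np.degrees(np.arctan2(*(p-CEN)[::-1]))%360,np.hypot(*(p-CEN)))
for nm,m,z in(("yellow",(H>20)&(H<35)&(S>180)&(V>120),77),("blue",(H>100)&(H<125)&(S>120),5),("blk",V<50,92)):
    for ce,a,mm in blobs(m,100):
        if a<1500: print(nm,ce.round(1),a,ray(c,ce,z).round(1))
cv2.imwrite("pics/t2.png",cv2.resize(im[120:280,140:410],None,fx=2.9,fy=2.9,interpolation=cv2.INTER_CUBIC))
```

```text
red [233.  270.3] 39465 [324.9  83.8]
red [300.5  43.1] 3458 [846.7 -70.7]
red [294.8  86.5] 72 [740.9 -55.7]
red [390.8 355.7] 1212 [ 143.7 -247.8]
yellow [167.1 163.3] 329 [548.3 217.3]
blue [269.7  83.7] 210 [752.7   1.8]
blue [270.5 107.1] 343 [6.961e+02 4.000e-01]
blue [313.7 251.7] 212 [363.8 -91.7]
blk [341.9 118.9] 490 [ 634.7 -151.8]
blk [302.5 116.6] 380 [641.  -69.4]
blk [273.2 141.7] 255 [587.6  -7.4]
blk [387.6 239.4] 449 [ 380.3 -236.3]
blk [153.1 239.1] 420 [386.5 238.1]
blk [532.6 357.8] 1436 [ 147.2 -505.7]
blk [285.4 409.6] 538 [ 54.8 -26.5]
```

View pics/t2.png

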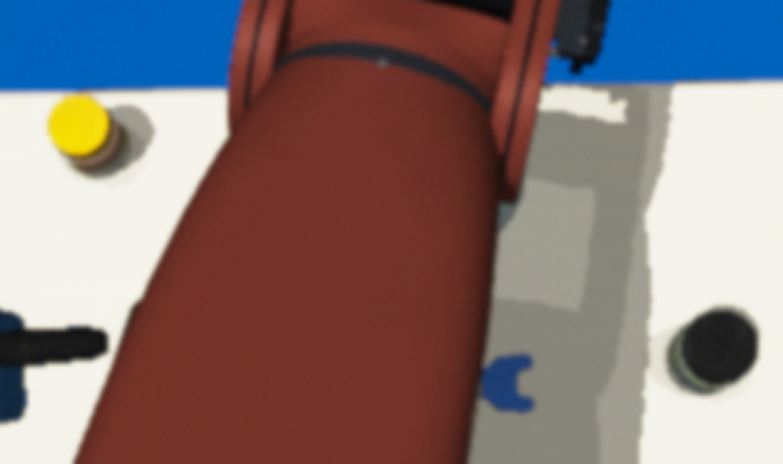

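The arm hides the stand from the top camera. Both jars and the visible end of the key are where they were, and the wrist view already shows the alignment clearly. Handing in.

```bash
python3 -c "
from h import *
print(env.close_job())"
```

```text
the job is handed in; nothing more can be done
None
```

I turned the collar about 418° anticlockwise, to the second time the stripe reached the pointer, and left it lined up there. I used the side of the shut fingertip in two arcs, pressing with about 3–9 N sideways. Then I drew the finger straight out and lifted it clear, and handed the job in at about 23 s.

- **Alignment:** after the finger was clear, the wrist camera put the stripe at 198.3° and the pointer at about 199.2°. The close-up shows them in line to within about 1°.
- **Contact:** the wrist force is back to sensor noise, so the robot is touching nothing.
- **Other objects:** the top camera shows both jars within 1 mm of where they started.
- **Checks that failed:** the arm blocked the top camera's view of the stand, the sealing ring and most of the key, so it could not confirm the alignment or those two objects. The finger was never near either of them. My first stripe detector also lost the stripe in the second arc, so I replaced it with a scan around the collar's top face. That scan matched the turn seen from the finger's travel.

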